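Lock the nozzle onto the stand dryer and switch it on

TASK

Get the barber's stand dryer ready: pick up the flat-bladed nozzle, seat it in the dryer's leaning mouth with its two ears in the two slots, and twist it clockwise about a quarter turn until it clicks locked against its stop with the blade lying level. Only then push the dryer's power lever all the way over, away from the side it leans to. Let go of everything at the end, and leave the other things on the counter where they are.

Things in the scene. Friction and masses are not known exactly. Their poses are not given: they have to be found in the camera images.
- nozzle: loose grey plastic dryer nozzle, 110 g, 88 mm tall, standing on its round end, blade up. Origin: centre of its underside; z up the nozzle, x along the blade. Round skirt 54 mm across up to z = 34 mm. Two rounded ears on the skirt at +x and -x, reaching 37 mm from the axis, 16 mm wide, z = 2 to 8 mm. Shoulder 34 mm thick (y) to z = 42, 26 mm to z = 49, then the blade. Same after a half turn.
- nozzle_blade (a point): point on the nozzle's axis, 68 mm above its underside, in the middle of the flat blade: blade 72 mm long (nozzle x), 18 mm thick (nozzle y), from z = 49 to 88 mm of the nozzle. A good place to pinch it across its thickness.
- mouth: mouth of the dryer's barrel, a fixed 88 mm wide metal tube leaning 30 degrees from vertical. Origin: centre of its rim, 200 mm above the counter. z points out of the mouth (up, leaning to the stand's -x), y is level, x is up the slope. It is a bayonet socket: opening 59 mm wide in a lip 5 mm thick with two ear slots, a channel 10 mm high under the lip.
- mouth_seat (a point): centre of the socket's floor, 15 mm below the rim on the barrel's axis: the nozzle's underside rests here, coaxial. From entry, turn the nozzle clockwise (seen looking into the mouth) 80 degrees to a hard stop, where nozzle x lies along mouth y. From about 50 to 64 degrees of turn two sprung pins resist (about 0.1 N m), then click behind the ears. It does not turn the other way.
- mouth_slot (a point): middle of one of the two slots in the lip, at the rim, 34 mm from the axis; the other is opposite. Seen looking into the mouth they lie at -10 and 170 degrees, counter-clockwise from mouth x. Enter with nozzle x (the ears) along this line, within about 8 degrees.
- dryer: the stand of the dryer, fixed to the counter: round steel foot 200 mm across with a yoke that holds the barrel. Origin: centre of the foot's underside. The mouth's rim centre lies at (-50, 0, 200) mm in its frame; the mouth leans towards its -x. The power lever stands on an extension of the foot at its +y side.
- power (a joint): power lever beside the dryer: 0 (off) leaning 0.5 rad to the stand's -x, 1.0 (on) leaning 0.5 rad to the stand's +x; turns about the stand's y axis, needs about 1 N at the knob, stays where left. Its pivot is at (-50, 160, 34) mm in the dryer's frame, on a block 70 x 50 mm whose top is 37 mm above the counter.
- power_tip (a point): centre of the ball knob (26 mm in diameter) on the power lever, 80 mm from its pivot on a 10 mm rod.
- diffuser: bystander: loose round grey diffuser dish, 120 mm wide, 78 mm tall, lying dish down, skirt up. Origin: centre of its underside. To be left alone.
- clipper: bystander: loose hair clipper lying on the counter, 180 x 46 x 38 mm, long in x, origin under its middle. To be left alone.
- tonic: bystander: loose amber jar with steel cap, 64 mm wide, 130 mm tall, origin at the centre of its underside. To be left alone.
- tissue_box: bystander: black tissue box 120 x 230 x 100 mm (x, y, z), origin at the centre of its underside. To be left alone.
Mind the look-alikes: they are no part of the job. What is shaped like the nozzle but purple or turquoise is not meant.

How it is judged:
On the way, in this order (a step that is already met when the one before it is completed fails the run):
1. the nozzle sits down in the dryer's mouth, square to it (z of nozzle in the frame of mouth below -0.0105 m and distance between nozzle and mouth below 0.022 m and angle between the z axis of nozzle and the z axis of mouth, either way round below 0.12 rad), for 0.2 s.
2. the nozzle is turned to its stop, past the click, blade level (z of nozzle in the frame of mouth below -0.0105 m and distance between nozzle and mouth below 0.022 m and angle between the x axis of nozzle and the y axis of mouth, either way round below 0.14 rad), for 0.2 s.
3. the power lever is pushed over to on (value of joint power above 0.85 rad), for 0.2 s.
At the end, for the whole second after the job is handed in: the nozzle rests in the mouth, its underside at least 10.5 mm below the rim and its origin within 22 mm of the rim's centre, square to the mouth within 0.12 rad, its blade within 0.14 rad of level (locked past the click), the power lever beyond 0.85 of its 1.0 rad, everything at rest and released (all of step 2 and angle between the z axis of nozzle and the z axis of mouth, either way round below 0.12 rad and value of joint power above 0.85 rad and linear speed of nozzle below 0.02 m/s); the robot touches nothing.
It fails at once if the diffuser, clipper, jar or tissue box is pushed more than 30 mm (distance of any of diffuser, clipper, tonic, tissue_box from where it was at the start of the episode above 0.03 m).
It fails at once if the power is switched on before the nozzle is locked (value of joint power above 0.6 rad and (angle between the x axis of nozzle and the y axis of mouth, either way round above 0.14 rad or distance between nozzle and mouth above 0.022 m)).
It also fails if it takes over 54 s, if anything falls off the work surface, if the arm or the gripper's body presses on something with over 40 N, if the wrist force passes 120 N, or if a joint passes its speed limit or range.

ROBOT

A 6-joint arm with a two-finger parallel gripper is mounted at the origin on the work surface. World frame = base frame: x ahead of the robot, y to its left, z up, the work surface at z = 0. Lengths are in m, angles in rad, forces in N, time in s.
With the tool pointing down it reaches from about 0.35 to 0.975 m from the base axis. Payload 17.4 kg.
Tool frame: the origin (TCP) lies at the very end of the fingers, on their centre line; the grasp point (between the pads) lies 19 mm behind it; z points along the fingers, y is the line along which they close (so a half turn about z gives the same grasp; the last joint's range is limited). The gripper opens to 85 mm and grips with 20 to 120 N. Pads are 22 mm wide; open, the fingers measure 114 mm over their backs; the gripper's body (76 mm by 85 mm) begins 54 mm behind the grasp point. The pads swing forward as they close: fully open they stand 13 mm farther back than shut.
Start: joints at [1.298, 0.116, 1.442, -0, 1.584, -0.038], TCP at [0.157, 0.656, 0.192] pointing down, gripper open.
Joint ranges: [-2.83, 2.83], [-0.83, 2.19], [0.07, 2.5], [-1.14, 4.28], [0.01, 3], [-2.97, 2.97]. Speed limits (rad/s): [1.89, 1.89, 2.22, 3.14, 3.14, 3.14].

INTERFACE

Orientations are given as a unit quaternion [x, y, z, w].
In Python, from plant import env gives the robot as it stands. The module is installed in compiled form; this text tells all that it offers.
- The arm moves only by the tool play_rows, never from a script. Its argument "commands" is one flat list of numbers, 5 for each row, row after row: the shift along the tool's x, y, z in m, then the turn about the tool's z in degrees, then the opening, from -1 (shut) to 1 (fully open), so that 0 is half open. In form: [dx, dy, dz, turn, claw, dx, dy, dz, turn, claw, ...]. A call has 1 to 20 rows; each row shifts and turns the commanded pose from where the row before left it, along the tool's axes as they then stand; what a row does not reach is not made up. A row lasts 1/12 s, in which the tool goes at most 41.7 mm and 7.16 degrees, less where a joint would pass 70% of its speed; a pose out of reach is approached as far as the arm can. A call with a gripper value outside its range is refused whole. The fingers move at their own pace and stop on an object; the grip force is fixed at half the most. Time passes only in rows, so rows that do not move let the fingers close. It gives the time, the measured TCP pose, the force, the opening and the grip force at its end, in the units of the state.
- env.get_obs(): the state, without advancing time (a new reading comes with each control period).
- env.camera(name): name is "scene" or "top" or "wrist"; returns a dict with "frame" (480x640x3 uint8, red, green, blue), "fx", "fy", "cx", "cy" (pixels), "pose" (4x4, takes a point from camera to world coordinates). Camera axes: x right, y up, looking along -z (the intrinsics and any distortion apply to the point x, -y, -z); pixel columns grow to the right and rows downward; lengths in m; the calibration is good to about 2 mm. The wrist camera is an equidistant fisheye: a pixel r from the principal point sees the ray r / f radians off the axis. A picture is of the moment at which its call begins. There is no depth.
- env.close_job(): hands the job in; it is judged then, once.
The state is a dict: "time": time; "q": joint angles; "qvel": joint speeds; "tau": joint torques, N m; "eef_pos": TCP position; "ee_rot": TCP orientation; "force": force on the tool from outside, world axes, zero at the start; "moment": the same for the moment, N m; "finger_gap": finger opening in m; "grip_force": force on a finger pad.
Only numpy, scipy, OpenCV 4.12 (cv2) and the standard library are available. Lean on these libraries where they do the work, as an engineer would, in place of code of your own. Each camera call takes 0.05 s, during which the arm holds its last target. There are 200 camera calls.

## Working session

There is one attempt and no reset: what is moved stays moved. The work goes in short steps, Python scripts to look and compute and a tool call to move; the robot and the scene stay as the last step left them, time stands still between calls to the robot, and variables do not carry over. Pictures are saved under pics/ and viewed, at most 10 in all, crops included, and the job is handed in when it is done.

Besides the shell and the picture viewer there is one more tool, called after "Emit:" as a command line: name --argument value ..., lists and objects as JSON in quotes. play_rows: Moves the arm, as the interface text tells. Its arguments: {"type":"object","properties":{"commands":{"type":"array","items":{"type":"number"}}},"required":["commands"]}

```bash
mkdir -p pics; cat > h.py <<'E'
import numpy as np, cv2
from plant import env
from scipy.spatial.transform import Rotation as R
def cam(n): return env.camera(n)
def save(c,name): cv2.imwrite('pics/'+name,cv2.cvtColor(c['frame'],cv2.COLOR_RGB2BGR))
def ray(c,u,v,fish=False):
    x=(u-c['cx'])/c['fx']; y=(v-c['cy'])/c['fy']
    if fish:
        r=np.hypot(x,y); s=np.sin(r)/r if r>1e-9 else 1
        d=np.array([x*s,-y*s,-np.cos(r)])
    else: d=np.array([x,-y,-1.])
    P=np.array(c['pose']); d=P[:3,:3]@d
    return P[:3,3],d/np.linalg.norm(d)
def onz(c,u,v,z,fish=False):
    o,d=ray(c,u,v,fish); return o+d*(z-o[2])/d[2]
def proj(c,p,fish=False):
    P=np.array(c['pose']); q=P[:3,:3].T@(np.asarray(p)-P[:3,3]); x,y,z=q[0],-q[1],-q[2]
    if fish:
        rr=np.hypot(x,y); th=np.arctan2(rr,z); x,y=x/rr*th,y/rr*th
    else: x,y=x/z,y/z
    return np.array([c['cx']+c['fx']*x,c['cy']+c['fy']*y])
E
python3 - <<'E'
from h import *
ims=[]
for n in ['scene','top','wrist']:
    c=cam(n); save(c,n+'0.png'); print(n,c['fx'],c['cx'],c['cy'],np.round(c['pose'],3).tolist())
o=env.get_obs(); print(o)
E
```

```text
scene 576.8237693909824 318.6503179094354 225.74499662049436 [[0.031, -0.859, 0.511, 1.286], [1.0, 0.025, -0.018, 0.025], [0.003, 0.511, 0.859, 1.38], [0.0, 0.0, 0.0, 1.0]]
top 493.6294541662991 331.16880297954407 236.39975874025475 [[0.023, 0.99, -0.139, 0.346], [-1.0, 0.023, -0.0, 0.039], [0.003, 0.139, 0.99, 1.596], [0.0, 0.0, 0.0, 1.0]]
wrist 371.64829954431775 318.7682111430325 239.07825610428335 [[0.233, -0.927, -0.294, 0.082], [0.972, 0.222, 0.073, 0.676], [-0.002, -0.303, 0.953, 0.373], [0.0, 0.0, 0.0, 1.0]]
{'time': 0.15, 'q': array([ 1.29819532e+00,  1.16386626e-01,  1.44208523e+00, -2.04653831e-05,
        1.58400256e+00, -3.78119468e-02]), 'qvel': array([-0.00034137, -0.00138547, -0.00284988, -0.00073413, -0.00107097,
       -0.00123728]), 'tau': array([ 1.39130621e-03, -7.32512927e+01, -6.32841754e+01, -3.36454184e-05,
        5.15456224e-03, -3.35118919e-06]), 'eef_pos': array([0.15700773, 0.65631061, 0.19114098]), 'ee_rot': array([ 1.17125189e-01,  9.93117060e-01, -4.37167101e-04, -5.80449454e-05]), 'force': array([-0.75801156,  0.0227719 , -0.67040723]), 'moment': array([-0.03879802, -0.02517399,  0.03007954]), 'grip_force': 0.0, 'finger_gap': 0.08523470627804695}
```

View pics/top0.png

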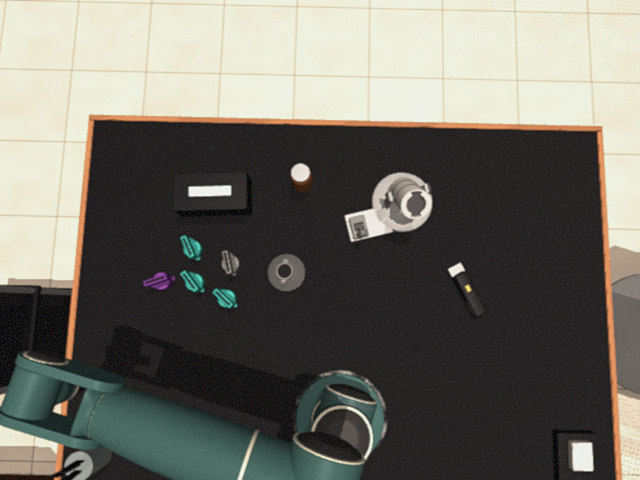

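View pics/scene0.png

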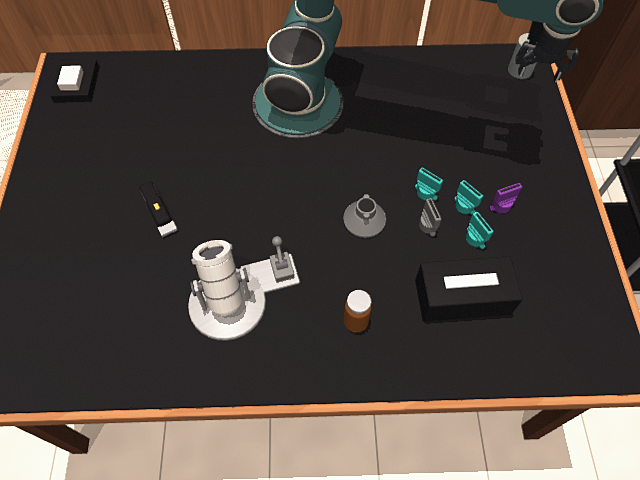

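The top view shows the grey nozzle at about (230,262), the dryer's foot at (403,202) and its lever block at (365,225). In the scene view the nozzle is at (430,217) and the mouth at (212,250). Next I'll crop these areas and measure them.

```bash
python3 - <<'E'
import cv2,numpy as np
t=cv2.imread('pics/top0.png');s=cv2.imread('pics/scene0.png')
def crop(im,x,y,w,h,k):return cv2.resize(im[y:y+h,x:x+w],None,fx=k,fy=k,interpolation=cv2.INTER_CUBIC)
a=crop(t,340,165,100,75,4);b=crop(s,185,230,120,75,4)[:, :400]
c=crop(t,205,240,50,37,8)[:296];d=crop(s,405,190,50,37,8)
cv2.imwrite('pics/crop1.png',np.vstack([np.hstack([a,b]),np.hstack([c,d])]))
g=cv2.cvtColor(t,cv2.COLOR_BGR2HSV)
for n,im,(x,y,w,h) in [('top',t,(215,240,28,42)),('scene',s,(414,192,28,48))]:
    r=im[y:y+h,x:x+w].astype(int); m=(r.max(2)>60)&(r.max(2)-r.min(2)<25)
    v,u=np.nonzero(m); p=np.c_[u+x,v+y].astype(np.float32); print(n,len(p),p.mean(0),cv2.minAreaRect(p))
E
```

```text
top 327 [229.41591 262.40366] ((230.0, 262.5), (25.0, 18.0), 90.0)
scene 446 [429.4462  218.57399] ((430.8624267578125, 216.45872497558594), (19.922786712646484, 35.4395751953125), 16.699243545532227)
```

View pics/crop1.png

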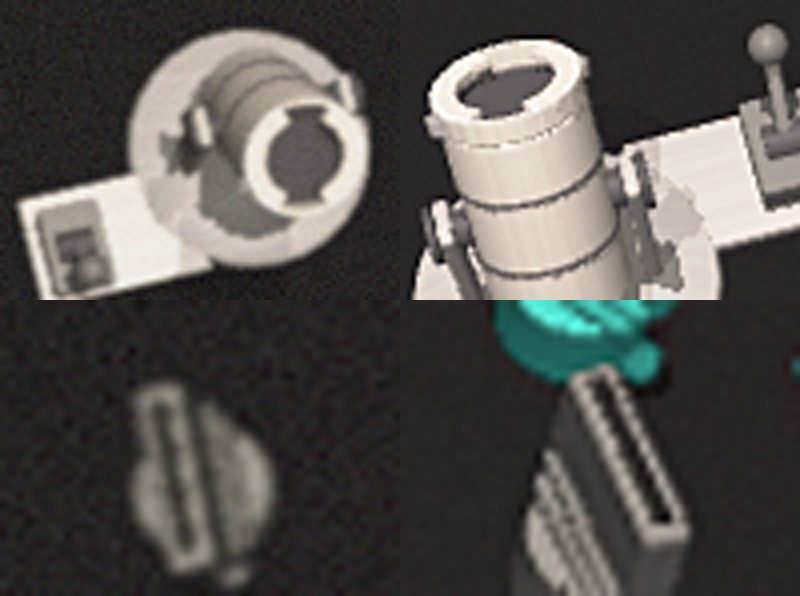

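The crop gives these full-image positions:
- **Mouth, top view:** rim centre about (416.8,204).
- **Foot, top view:** about (402.5,202).
- **Blade top ends, top view:** (224.6,250.6) and (229.4,273.8).
- **Blade top ends, scene view:** (429.6,199) and (438.1,219.4).
- **Knob, scene view:** about (277,241).

```bash
python3 - <<'E'
from h import *
t=cam('top');s=cam('scene')
f=lambda a:np.round(a,4)
for p in [(224.6,250.6),(229.4,273.8)]: print('top blade',f(onz(t,*p,.088)))
for p in [(429.6,199),(438.1,219.4)]: print('sc blade',f(onz(s,*p,.088)))
F=onz(t,402.5,202,.01);print('foot',f(F))
M=onz(t,416.8,204,.2);print('mouth top',f(M),'scene',f(onz(s,185+107/4,230+79/4,.2)))
print('lever block plate corners',f(onz(t,340+18/4,165+205/4,.01)),f(onz(t,340+43/4,165+300/4,.01)))
print('knob scene',f(onz(s,185+368/4,230+45/4,.034+.08*np.cos(.5))), f(onz(t,340+83/4,165+273/4,.104)))
d=F-M; print('yaw',np.degrees(np.arctan2(d[1],d[0])),np.hypot(*d[:2]))
o=M; 
# jar, clipper, diffuser, box
for n,p,z in [('jar',(300,171),.13),('diff',(286,272),.0),('box',(211,192),.1),('clip',(467,289),.03)]: print(n,f(onz(t,*p,z)))
E
```

```text
top blade [0.5064 0.3652 0.088 ]
top blade [0.4356 0.3468 0.088 ]
sc blade [0.4428 0.3521 0.088 ]
sc blade [0.5073 0.3662 0.088 ]
foot [ 0.6882 -0.1919  0.01  ]
mouth top [ 0.6423 -0.2055  0.2   ] scene [ 0.6418 -0.2004  0.2   ]
lever block plate corners [ 0.6363 -0.0028  0.01  ] [ 0.5586 -0.0245  0.01  ]
knob scene [ 0.5698 -0.0551  0.1042] [ 0.5676 -0.051   0.104 ]
yaw 16.477036149392994 0.047831522738629624
jar [0.7515 0.1389 0.13  ]
diff [0.4509 0.1824 0.    ]
box [0.6864 0.4143 0.1   ]
clip [ 0.4084 -0.3935  0.03  ]
```

Emit:
play_rows --commands '[-0.0235,-0.0136,0,0,1,-0.0235,-0.0136,0,0,1,-0.0235,-0.0136,0,0,1,-0.0235,-0.0136,0,0,1,-0.0235,-0.0136,0,0,1,-0.0235,-0.0136,0,0,1,-0.0235,-0.0136,0,0,1,-0.0235,-0.0136,0,0,1,-0.0235,-0.0136,0,0,1,-0.0235,-0.0136,0,0,1,-0.0235,-0.0136,0,0,1,-0.0235,-0.0136,0,0,1,-0.0235,-0.0136,0,0,1,-0.0235,-0.0136,0,0,1,-0.0235,-0.0136,0,0,1,-0.0235,-0.0136,0,0,1,0,0,0,-6.75,1,0,0,0,-6.75,1,0,0,0,-6.75,1,0,0,0,-6.75,1]'

```text
time: 1.92
eef_pos: [0.4722, 0.3571, 0.1916]
ee_rot: [-0.121, 0.993, -0.0, -0.0]
force: [-0.4, 0.6, -1.0]
finger_gap: 0.0855
grip_force: 0.0
```

```bash
python3 - <<'E'
from h import *
o=env.get_obs();print(o['time'],o['eef_pos'],R.from_quat(o['ee_rot']).as_matrix().round(3).tolist())
c=cam('wrist');save(c,'w1.png')
for dz in (.049,.088):
  for s in (-.036,.036):
    a=np.radians(13.5);print(proj(c,[.472+s*np.cos(a),.357+s*np.sin(a),dz],True))
E
```

```text
1.9167 [0.47224707 0.35713392 0.19158523] [[-0.971, -0.239, -0.0], [-0.239, 0.971, -0.0], [0.0, -0.0, -1.0]]
[317.64677832 170.81526619]
[317.29429528 248.6224848 ]
[317.4664984  177.01671709]
[317.08831794 264.05903342]
```

View pics/w1.png

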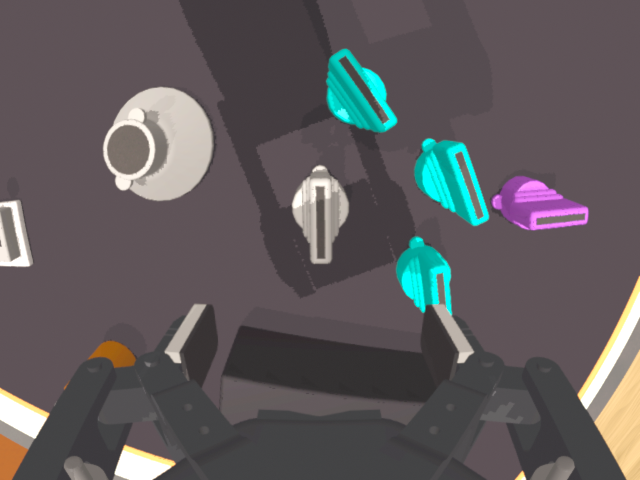

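The blade top runs from (320,178) to (321,263), about 3 px from the prediction. The nearest turquoise skirt edge, at (397,275), is about 75 mm away, so the fingers clear it. I'll descend and grip.

Emit:
play_rows --commands '[0,0.002,0.0172,0,1,0,0,0.0172,0,1,0,0,0.0172,0,1,0,0,0.0172,0,1,0,0,0.0172,0,1,0,0,0.0172,0,1,0,0,0.0172,0,1,0,0,0.0172,0,1,0,0,0,0,-0.7,0,0,0,0,-0.8,0,0,0,0,-0.9,0,0,0,0,-1,0,0,0,0,-1,0,0,0,0,-1,0,0,0,0,-1,0,0,0,0,-1]'

```text
time: 3.3
eef_pos: [0.4717, 0.3594, 0.0544]
ee_rot: [-0.118, 0.993, 0.0, 0.0]
force: [-0.7, 0.4, 0.3]
finger_gap: 0.0002
grip_force: 0.0
```

```bash
python3 - <<'E'
from h import *
c=cam('wrist');save(c,'w2.png')
E
```

```text
(no output)
```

View pics/w2.png

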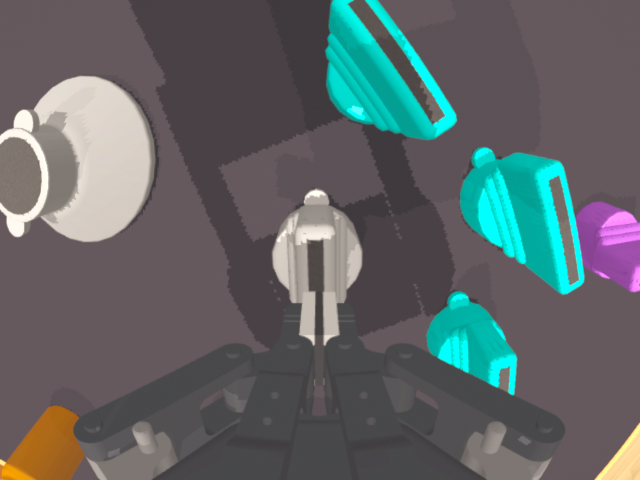

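```bash
python3 - <<'E'
from h import *
c=cam('wrist');o=env.get_obs();print(o['finger_gap'],o['grip_force'],o['eef_pos'])
a=np.radians(13.5);d=np.array([np.cos(a),np.sin(a),0]);n=np.array([-d[1],d[0],0]);p0=np.array([.472,.359,0])
for z in (.088,):
  for s in (-.036,0,.036): print('blade',s,[proj(c,p0+s*d+[0,0,z]+k*n,True).round(0).tolist() for k in(-.009,.009)])
print('tcp',proj(c,o['eef_pos'],True),'grasp',proj(c,o['eef_pos']+[0,0,.019],True))
im=c['frame'][190:350,250:390];cv2.imwrite('pics/w2c.png',cv2.resize(cv2.cvtColor(im,cv2.COLOR_RGB2BGR),None,fx=4,fy=4,interpolation=cv2.INTER_CUBIC)[:600])
E
```

```text
-9.639694518501477e-05 0.0 [0.47163301 0.3593363  0.05418979]
blade -0.036 [[293.0, 225.0], [337.0, 225.0]]
blade 0 [[295.0, 302.0], [335.0, 302.0]]
blade 0.036 [[297.0, 366.0], [334.0, 366.0]]
tcp [316.51836616 272.68547025] grasp [316.27820535 287.86685128]
```

View pics/w2c.png

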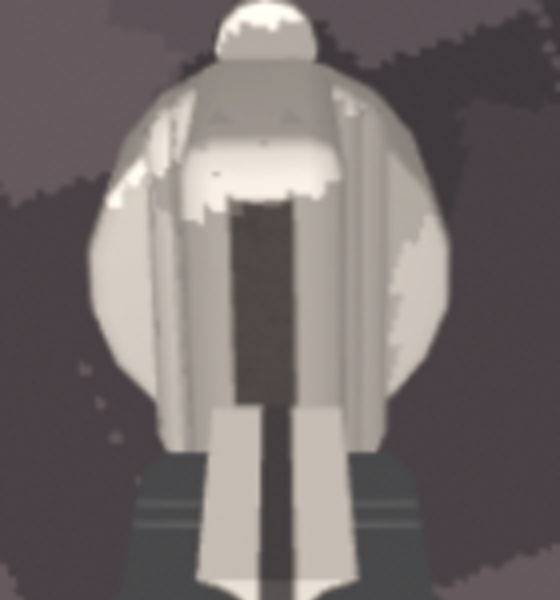

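The pads look shut above the blade rather than on either side of it. I'll check the finger height from the scene camera.

```bash
python3 - <<'E'
from h import *
c=cam('scene');o=env.get_obs();t=cam('top')
p=proj(c,o['eef_pos']);print(p,proj(c,o['eef_pos']+[0,0,.04]))
x,y=int(p[0])-50,int(p[1])-60
im=cv2.cvtColor(c['frame'],cv2.COLOR_RGB2BGR)[y:y+100,x:x+100];im=cv2.resize(im,None,fx=6,fy=6,interpolation=cv2.INTER_CUBIC)
for h in (0,.04): 
  q=(proj(c,o['eef_pos']+[0,0,h])-[x,y])*6; cv2.circle(im,tuple(int(v) for v in q),5,(0,0,255),1)
cv2.imwrite('pics/s2.png',im)
E
```

```text
[431.51352118 214.72265546] [434.09288727 206.74894398]
```

View pics/s2.png

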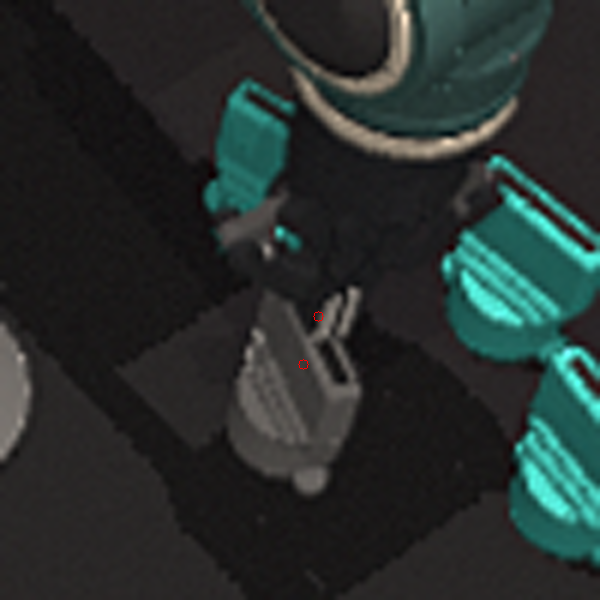

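The tips (crop about (328,335)) are just above the blade top, roughly 40 mm higher than the reported TCP (the wrist view gives about 41 mm). The grasp closed on air and nothing moved. From here I'll treat tip z as eef z + 0.040, so I'll open, go 40 mm lower and grip again.

Emit:
play_rows --commands '[0,0,-0.004,0,1,0,0,0,0,1,0,0,0,0,1,0,0,0,0,1,0,0,0,0,1,0,0,0,0,1,0,0,0.011,0,1,0,0,0.011,0,1,0,0,0.011,0,1,0,0,0.011,0,1,0,0,0,0,-0.5,0,0,0,0,-0.7,0,0,0,0,-0.9,0,0,0,0,-1,0,0,0,0,-1,0,0,0,0,-1,0,0,0,0,-1]'

```text
time: 4.92
eef_pos: [0.4719, 0.3594, 0.0146]
ee_rot: [-0.118, 0.993, 0.0, 0.0]
force: [0.2, -0.5, 2.3]
finger_gap: 0.0172
grip_force: 62.8
```

Emit:
play_rows --commands '[0,0,-0.0285,0,-1,0,0,-0.0285,0,-1,0,0,-0.0285,0,-1,0,0,-0.0285,0,-1,0,0,-0.0285,0,-1,0,0,-0.0285,0,-1,0,0,-0.0285,0,-1,0,0,-0.0285,0,-1,0,0,-0.0285,0,-1,0,0,-0.0285,0,-1,-0.0067,-0.0296,0,0,-1,-0.0067,-0.0296,0,0,-1,-0.0067,-0.0296,0,0,-1,-0.0067,-0.0296,0,0,-1,-0.0067,-0.0296,0,0,-1,-0.0067,-0.0296,0,0,-1,-0.0067,-0.0296,0,0,-1,-0.0067,-0.0296,0,0,-1,-0.0067,-0.0296,0,0,-1,-0.0067,-0.0296,0,0,-1]'

```text
time: 6.58
eef_pos: [0.6065, 0.0858, 0.2992]
ee_rot: [-0.118, 0.993, 0.0, 0.0]
force: [0.5, 0.8, -1.1]
finger_gap: 0.0175
grip_force: 62.2
```

Emit:
play_rows --commands '[-0.0067,-0.0296,0,0,-1,-0.0067,-0.0296,0,0,-1,-0.0067,-0.0296,0,0,-1,-0.0067,-0.0296,0,0,-1,-0.0067,-0.0296,0,0,-1,-0.0067,-0.0296,0,0,-1,-0.0067,-0.0296,0,0,-1,-0.0067,-0.0296,0,0,-1,-0.0067,-0.0296,0,0,-1,-0.0067,-0.0296,0,0,-1,0,0,0,3.6,-1,0,0,0,3.6,-1,0,0,0,0,-1]'

```text
time: 7.67
eef_pos: [0.7407, -0.1854, 0.2984]
ee_rot: [-0.053, 0.999, 0.0, -0.0]
force: [0.9, -0.1, -1.4]
finger_gap: 0.0171
grip_force: 62.2
```

```bash
python3 - <<'E'
from h import *
o=env.get_obs();print(o['time'],o['eef_pos'],o['finger_gap'],o['grip_force'])
c=cam('wrist');save(c,'w3.png');np.save('w3pose.npy',c['pose'])
print(proj(c,[.642,-.203,.2],True))
E
```

```text
7.6667 [ 0.74067037 -0.18540195  0.29844076] 0.01707285376853671 62.21697449684143
[307.53678038  94.4061999 ]
```

View pics/w3.png

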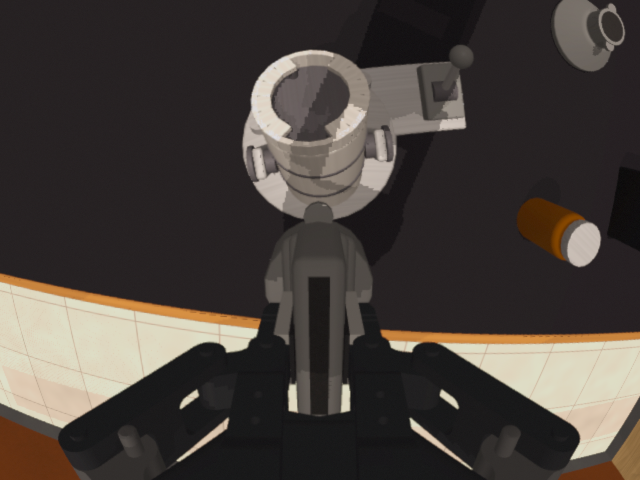

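```bash
python3 - <<'E'
from h import *
c=cam('wrist')
f=lambda a:np.round(a,4)
L=onz(c,251,97,.2,True);Rr=onz(c,370,97,.2,True);print(f(L),f(Rr),np.linalg.norm(L-Rr),f((L+Rr)/2))
k=onz(c,460.5,56,.034+.08*np.cos(.5),True);print('knob',f(k))
e=[onz(c,*p,.012,True) for p in [(457,63),(466,128),(372,68),(398,135)]];print([f(x).tolist() for x in e])
for a,b in[(0,1),(2,0),(3,1)]:
  d=e[b]-e[a];print(np.degrees(np.arctan2(d[1],d[0])))
v=k-(L+Rr)/2; print('yaw from knob-mouth', np.degrees(np.arctan2(v[1],v[0])-np.arctan2(160,-38.4)),np.hypot(*v[:2]))
for M,yaw in [((L+Rr)/2,15),((L+Rr)/2,12)]:
  a=np.radians(yaw);Z=R.from_euler('z',a).as_matrix()@R.from_euler('y',-30,degrees=True).as_matrix()
  print([proj(c,M+Z@[.044*np.cos(t),.044*np.sin(t),0],True).round().tolist() for t in np.radians([0,90,180,270])],
   [proj(c,M+Z@[.034*np.cos(t),.034*np.sin(t),0],True).round().tolist() for t in np.radians([-10,170])])
im=cv2.cvtColor(c['frame'],cv2.COLOR_RGB2BGR)[40:155,240:380]
cv2.imwrite('pics/w3c.png',cv2.resize(im,None,fx=5,fy=5,interpolation=cv2.INTER_CUBIC))
E
```

```text
[ 0.6475 -0.2451  0.2   ] [ 0.6382 -0.1567  0.2   ] 0.08883518804734664 [ 0.6429 -0.2009  0.2   ]
knob [ 0.5683 -0.0547  0.1042]
[[0.5555, -0.025, 0.012], [0.6392, -0.0012, 0.012], [0.5835, -0.1348, 0.012], [0.6638, -0.0916, 0.012]]
15.884691758372782
104.26897638851214
105.24242077004668
yaw from knob-mouth 13.532396431933416 0.16410665344930583
[[318.0, 147.0], [369.0, 88.0], [304.0, 53.0], [252.0, 106.0]] [[308.0, 135.0], [313.0, 61.0]]
[[315.0, 148.0], [369.0, 91.0], [306.0, 52.0], [252.0, 103.0]] [[306.0, 135.0], [315.0, 61.0]]
```

View pics/w3c.png

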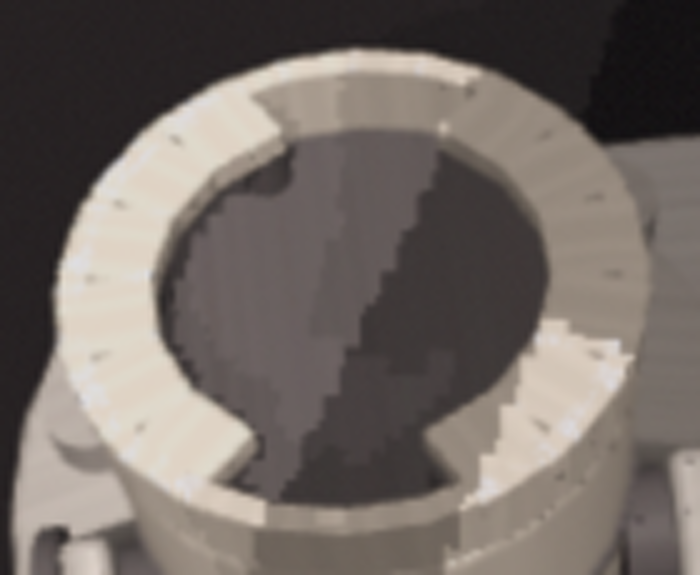

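The notches at about (312,60) and (309,132) match the predicted slot positions for yaw 15°, with M ≈ (0.642,-0.201,0.200). The tool can't tilt, so I'll tilt the nozzle in the grip by pushing its lower ear against the outside of the barrel on the up-slope side.

Emit:
play_rows --commands '[0,0.0014,0,-3.5,-1,0,0,0.0196,0,-1,0,0,0.0196,0,-1,0,0,0.0196,0,-1,0,0,0.0196,0,-1,0.008,0,0,0,-1,0.008,0,0,0,-1,0.004,0,0,0,-1,0.004,0,0,0,-1,0.004,0,0,0,-1]'

```text
time: 8.6
eef_pos: [0.7143, -0.1881, 0.2251]
ee_rot: [-0.086, 0.996, -0.001, 0.004]
force: [14.8, 3.3, 13.2]
finger_gap: 0.0171
grip_force: 64.6
```

Emit:
play_rows --commands '[0.004,0,0,0,-1,0.004,0,0,0,-1,0.004,0,0,0,-1,0.004,0,0,0,-1,0.004,0,0,0,-1,0.004,0,0,0,-1,0,0,0,0,-1,0,0,0,0,-1]'

```text
time: 9.27
eef_pos: [0.691, -0.1923, 0.227]
ee_rot: [-0.086, 0.996, -0.001, 0.005]
force: [9.5, 3.3, 15.7]
finger_gap: 0.0168
grip_force: 69.0
```

```bash
python3 - <<'E'
from h import *
o=env.get_obs();print(o['time'],o['eef_pos'],o['force'],o['finger_gap'])
c=cam('wrist');im=cv2.cvtColor(c['frame'],cv2.COLOR_RGB2BGR);s=cam('scene')
p=proj(s,o['eef_pos']+[0,0,.04]);x,y=int(p[0])-50,int(p[1])-45
b=cv2.cvtColor(s['frame'],cv2.COLOR_RGB2BGR)[y:y+100,x:x+80]
cv2.imwrite('pics/m4.png',np.hstack([cv2.resize(im[:,160:480],(400,600)),cv2.resize(b,(400,500),interpolation=cv2.INTER_CUBIC).copy() if 0 else cv2.copyMakeBorder(cv2.resize(b,(400,500),interpolation=cv2.INTER_CUBIC),0,100,0,0,cv2.BORDER_CONSTANT)]))
E
```

```text
9.2667 [ 0.69097549 -0.19229828  0.22703725] [ 9.52601312  3.25184626 15.6918005 ] 0.016822252994985323
```

View pics/m4.png

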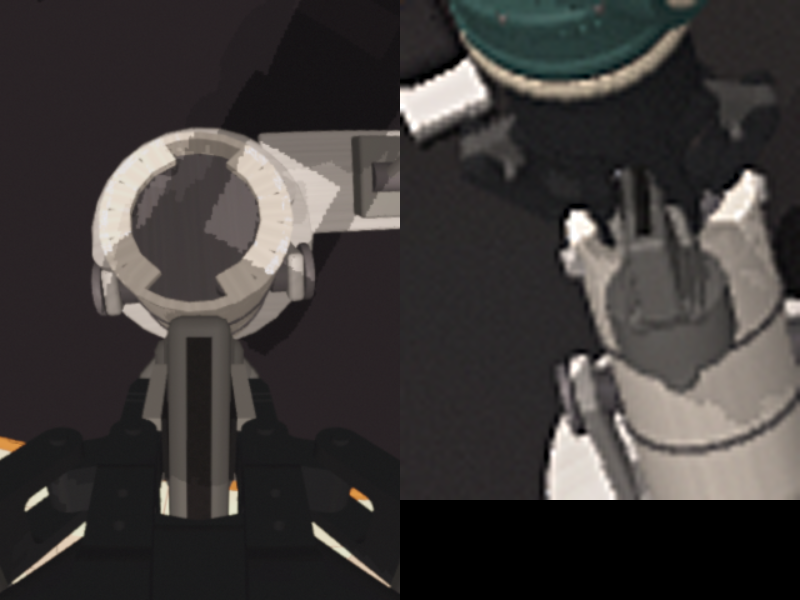

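The wrist and scene crops show the nozzle leaning in the grip towards the mouth; the blade slot now starts near wrist row 269. From here I'll work with numbers only.

```bash
python3 - <<'E'
from h import *
o=env.get_obs();c=cam('wrist')
P4=np.array(c['pose']);im3=cv2.imread('pics/w3.png',0);im4=cv2.cvtColor(c['frame'],cv2.COLOR_RGB2GRAY)
print('w3',im3[190:300:4,317:322].mean(1).astype(int)); print('w4',im4[190:300:4,317:322].mean(1).astype(int))
T=R.from_quat(o['ee_rot']).as_matrix();G=o['eef_pos']-T[:,2]*.059;u=-T[:,0];k=-T[:,2]
for th in (0,20,25,30,35):
  s,cc=np.sin(np.radians(th)),np.cos(np.radians(th)); r=[]
  for x,y in [(-.036,.0144),(-.036,-.0246),(-.031,.0144),(.027,-.0736),(-.037,-.066)]:
    r.append(proj(c,G+u*(x*cc-y*s)+k*(x*s+y*cc),True)[1].round(1))
  print(th,r)
print(T.round(3).tolist())
E
```

```text
w3 [118 107 110  66  77  77  77  76  60  56  56  57  57  57  57  57  58  67
  73  74  76  75  25  25  24  24  24  25]
w4 [ 60  61  61  61  60  61  61  61  61  62  62  61  62 146 150 107  65  77
  83  86  35  27  27  27  28  27  27  28]
0 [np.float64(258.1), np.float64(224.8), np.float64(272.8), np.float64(305.1), np.float64(201.8)]
20 [np.float64(237.1), np.float64(241.1), np.float64(251.6), np.float64(350.5), np.float64(242.0)]
25 [np.float64(234.4), np.float64(246.4), np.float64(248.5), np.float64(361.8), np.float64(252.6)]
30 [np.float64(232.5), np.float64(252.0), np.float64(246.1), np.float64(373.1), np.float64(263.2)]
35 [np.float64(231.6), np.float64(257.9), np.float64(244.5), np.float64(384.3), np.float64(274.1)]
[[-0.985, -0.172, 0.01], [-0.172, 0.985, -0.002], [-0.01, -0.004, -1.0]]
```

```bash
python3 - <<'E'
from h import *
o=env.get_obs();c=cam('wrist');s=cam('scene')
p=proj(s,o['eef_pos']+[0,0,.04]);x0,y0=int(p[0])-50,int(p[1])-45
ear=np.array([x0+57,y0+78.]);skL=np.array([x0+210/5,y0+320/5]);skR=np.array([x0+335/5,y0+320/5]);print('ear px',ear,'skirt ends',skL,skR)
T=R.from_quat(o['ee_rot']).as_matrix();G=o['eef_pos']-T[:,2]*.059;u=-T[:,0];k=-T[:,2];w=T[:,1]
def pt(x,y,th,du,wv=0):
  S,C=np.sin(np.radians(th)),np.cos(np.radians(th));return G+u*(x*C-y*S+du)+k*(x*S+y*C)+w*wv
for th in (10,15,20,25,30,35):
  for du in (0,.008,.016):
    print(th,du,'blade',[proj(c,pt(x,.0144,th,du),True)[1].round(0) for x in(-.036,-.0295)],'ear',proj(s,pt(.037,-.0716,th,du)).round(1),'sk',proj(s,pt(0,-.0736,th,du,.027)).round(1))
E
```

```text
ear px [216. 287.] skirt ends [201. 273.] [226. 273.]
10 0 blade [np.float64(246.0), np.float64(265.0)] ear [214.9 283.7] sk [225.6 268.9]
10 0.008 blade [np.float64(268.0), np.float64(287.0)] ear [215.3 286.9] sk [226. 272.]
10 0.016 blade [np.float64(290.0), np.float64(308.0)] ear [215.7 290.2] sk [226.5 275.2]
15 0 blade [np.float64(241.0), np.float64(260.0)] ear [214.8 285. ] sk [225.9 271.1]
15 0.008 blade [np.float64(263.0), np.float64(282.0)] ear [215.2 288.3] sk [226.3 274.2]
15 0.016 blade [np.float64(284.0), np.float64(302.0)] ear [215.6 291.5] sk [226.7 277.4]
20 0 blade [np.float64(237.0), np.float64(256.0)] ear [214.7 286. ] sk [226.1 273.1]
20 0.008 blade [np.float64(259.0), np.float64(277.0)] ear [215.1 289.3] sk [226.5 276.2]
20 0.016 blade [np.float64(280.0), np.float64(298.0)] ear [215.5 292.6] sk [226.9 279.4]
25 0 blade [np.float64(234.0), np.float64(253.0)] ear [214.6 286.8] sk [226.2 274.9]
25 0.008 blade [np.float64(256.0), np.float64(274.0)] ear [215.  290.1] sk [226.7 278.1]
25 0.016 blade [np.float64(276.0), np.float64(294.0)] ear [215.4 293.5] sk [227.1 281.3]
30 0 blade [np.float64(233.0), np.float64(250.0)] ear [214.4 287.4] sk [226.4 276.6]
30 0.008 blade [np.float64(253.0), np.float64(271.0)] ear [214.8 290.7] sk [226.8 279.8]
30 0.016 blade [np.float64(273.0), np.float64(291.0)] ear [215.2 294. ] sk [227.3 283. ]
35 0 blade [np.float64(232.0), np.float64(248.0)] ear [214.2 287.6] sk [226.5 278.1]
35 0.008 blade [np.float64(252.0), np.float64(269.0)] ear [214.6 291. ] sk [226.9 281.3]
35 0.016 blade [np.float64(272.0), np.float64(288.0)] ear [215.  294.3] sk [227.4 284.5]
```

Emit:
play_rows --commands '[0.004,0,0.001,0,-1,0.004,0,0.001,0,-1,0.004,0,0.001,0,-1,0,0,0,0,-1,0,0,0,0,-1]'

```text
time: 9.93
eef_pos: [0.6788, -0.1943, 0.223]
ee_rot: [-0.086, 0.996, -0.001, 0.004]
force: [6.8, 2.9, 11.7]
finger_gap: 0.0174
grip_force: 68.7
```

```bash
cat > tilt.py <<'E'
from h import *
from scipy.optimize import fsolve
M=np.array([.642,-.201,.2])
def frame(o):
  T=R.from_quat(o['ee_rot']).as_matrix();return o['eef_pos']-T[:,2]*.059,-T[:,0],-T[:,2],T[:,1]
def slotv(c):
  g=cv2.cvtColor(c['frame'],cv2.COLOR_RGB2GRAY)[:,317:322].mean(1).astype(float)
  r=np.arange(225,330); d=g[r]-g[r+3]; 
  return [(int(i),g[i].round(),g[i+4].round()) for i in r[np.argsort(-np.abs(d))[:8]]]
E
python3 - <<'E'
from tilt import *
o=env.get_obs();c=cam('wrist');print(o['eef_pos'],o['force']);g=cv2.cvtColor(c['frame'],cv2.COLOR_RGB2GRAY)
print(g[230:300:2,317:322].mean(1).astype(int).tolist())
G,u,k,w=frame(o);x=(G-M)@u
for th in range(14,42,3):
  S,C=np.sin(np.radians(th)),np.cos(np.radians(th));X=-.037*C+.070*S;Y=-.07*C-.037*S
  du=.038+.577*(.022-(G[2]-.2)-Y)-x-X
  print(th,round(du,4),[proj(c,G+u*(a*C-.0144*S+du)+k*(a*S+.0144*C),True)[1].round(1) for a in(-.036,-.0295)])
E
```

```text
[ 0.67875484 -0.19430618  0.22295845] [ 6.75468963  2.85693314 11.69960154]
[63, 63, 63, 63, 64, 63, 64, 63, 64, 63, 64, 62, 67, 74, 77, 81, 85, 85, 80, 35, 28, 28, 28, 27, 27, 28, 29, 29, 29, 29, 28, 28, 29, 28, 28]
14 0.0292 [np.float64(318.1), np.float64(335.0)]
17 0.0256 [np.float64(306.4), np.float64(323.7)]
20 0.0219 [np.float64(294.6), np.float64(312.2)]
23 0.0181 [np.float64(282.7), np.float64(300.4)]
26 0.0141 [np.float64(270.7), np.float64(288.5)]
29 0.01 [np.float64(258.8), np.float64(276.4)]
32 0.0057 [np.float64(246.9), np.float64(264.2)]
35 0.0013 [np.float64(235.1), np.float64(252.0)]
38 -0.0031 [np.float64(223.5), np.float64(239.8)]
41 -0.0077 [np.float64(212.1), np.float64(227.7)]
```

Wall contact plus the wrist view give a tilt of about 30.5°, with the nozzle slipped 8 mm along the pads. I'll back off, lift over the mouth and come down to the pre-entry point.

Emit:
play_rows --commands '[-0.005,0,-0.003,0,-1,0,0,-0.025,0,-1,0,0,-0.025,0,-1,0,0,-0.025,0,-1,0.0156,-0.0002,0,0,-1,0.0156,-0.0002,0,0,-1,0.0156,-0.0002,0,0,-1,0.0156,-0.0002,0,0,-1,0.0156,-0.0001,0,0,-1,0.0156,-0.0001,0,0,-1,0,0,0,0,-1,0,0,0,0,-1]'

```text
time: 10.98
eef_pos: [0.5898, -0.2107, 0.2976]
ee_rot: [-0.086, 0.996, -0.001, 0.001]
force: [0.1, 0.7, -1.1]
finger_gap: 0.0169
grip_force: 67.3
```

```bash
python3 - <<'E'
from tilt import *
o=env.get_obs();c=cam('wrist');s=cam('scene');t=cam('top');print(o['time'],o['eef_pos'],o['ee_rot'],o['force']);g=cv2.cvtColor(c['frame'],cv2.COLOR_RGB2GRAY)
print(g[230:300:2,317:322].mean(1).astype(int).tolist())
# nozzle silhouette in scene: darker grey vs. light dryer; print predicted outline points
G,u,k,w=frame(o);th=np.radians(30.5);S,C=np.sin(th),np.cos(th);du=.008
f=lambda x,y,wv:G+u*(x*C-y*S+du)+k*(x*S+y*C)+w*wv
print('ear',proj(s,f(.037,-.0686,0)),'skirtR',proj(s,f(0,-.06,.027)),'skirtL',proj(s,f(0,-.06,-.027)),'bottom',proj(s,f(.0,-.0736,0)))
a=proj(s,f(0,-.0736,0)).astype(int);gs=cv2.cvtColor(s['frame'],cv2.COLOR_RGB2GRAY)
for v in range(a[1]-20,a[1]+30,2): print(v,a[0]-28,' '.join('%3d'%q for q in gs[v,a[0]-28:a[0]+30:2]))
E
```

```text
10.9833 [ 0.58984261 -0.21071127  0.29758021] [-8.56661051e-02  9.96323219e-01 -5.72675228e-04  1.01632873e-03] [ 0.06826461  0.74300759 -1.13822263]
[142, 142, 161, 164, 148, 143, 96, 82, 82, 82, 81, 76, 74, 82, 86, 90, 93, 94, 88, 39, 32, 32, 32, 31, 31, 32, 33, 33, 32, 33, 32, 32, 32, 32, 32]
ear [203.69077728 232.65777572] skirtR [215.26641367 219.08703913] skirtL [190.45235489 223.2968983 ] bottom [204.10618667 226.6094365 ]
206 176  38  38  38  40  39  40  42  38  34  86  91  92  92  71  59  57  53  41  36  40  38  40  38  41  38  41  37  35  37
208 176  39  38  39  39  41  38  39  40  33  63  91  91  91  82  59  58  53  83  76  38  40  39  39  40  40  36  34  34  37
210 176  38  40  41  40  38  41  40  33  75  73  90  91  89  83  66  54  58  80  83  39  38  39  40  38  42  34  35  36  35
212 176  40  40  39  39  41  38  36  80  81  75  84  91  90  88  73  61  54  81  77  44  40  40  40  38  42  34  35  35  35
214 176  39  40  40  39  39  38  37  82  82  74  98  95  86  74  73  82  75  80  69  53  40  41  39  41  39  34  35  35  35
216 176  40  42  39  40  39  40  36  83  86  9
[... 1733 characters left out ...]
  38  39  28  83 154 162 157 180 175 180 173 149 140 140 124 158 158 190  95  24
246 176  39  39  39  40  38  41  38  41  38  38  27 150 159 157 160 170 157 184 168 138 122  83 102 104 158 155 170 110  42
248 176  41  39  39  40  38  41  41  39  39  24 150 154 157 140 116  58  80  70  49  55  55  56  55  47 155 154 161 122  50
250 176  40  41  40  42  39  41  40  40  30 163 157 162 139 112  65  67  55  59  59  59  58  60  57  62 160 158 152 106  21
252 176  39  42  41  41  40  40  43  39  31 178 144 141  73  52  59  59  59  59  60  59  59  52  66 161 154 164 135 112  36
254 176  41  39  40  39  40  40  39  36 166 246 243 255  23  56  58  58  59  57  59  57  46 142 159 164 157 137 125 126  43
```

The ear at (203.5,232) matches the prediction within 1 px, so tilt and slip are well known. Descending and starting the insertion.

Emit:
play_rows --commands '[-0.0017,0,0.0138,0,-1,0,0,0.0138,0,-1,0,0,0.0138,0,-1,0,0,0.0138,0,-1,0,0,0.0138,0,-1,0,0,0.0138,0,-1,-0.0015,0.0001,0.0026,0,-1,-0.0015,0.0001,0.0026,0,-1,-0.0015,0.0002,0.0026,0,-1,-0.0015,0.0001,0.0026,0,-1,0,0,0,0,-1]'

```text
time: 12.05
eef_pos: [0.5981, -0.2086, 0.2025]
ee_rot: [-0.086, 0.996, -0.0, 0.0]
force: [-0.0, 0.6, -0.8]
finger_gap: 0.0174
grip_force: 67.2
```

Emit:
play_rows --commands '[-0.0015,0.0001,0.0026,0,-1,-0.0015,0.0001,0.0026,0,-1,-0.0015,0.0002,0.0026,0,-1,0,0,0,0,-1]'

```text
time: 12.38
eef_pos: [0.6024, -0.2076, 0.1943]
ee_rot: [-0.086, 0.996, -0.0, 0.0]
force: [2.6, -1.7, -1.9]
finger_gap: 0.0176
grip_force: 66.9
```

Emit:
play_rows --commands '[-0.0015,0.0001,0.0026,0,-1,-0.0015,0.0001,0.0026,0,-1,0,0,0,0,-1]'

```text
time: 12.63
eef_pos: [0.6054, -0.207, 0.1891]
ee_rot: [-0.086, 0.996, -0.0, 0.0]
force: [3.5, -2.8, -2.1]
finger_gap: 0.0172
grip_force: 66.9
```

Emit:
play_rows --commands '[-0.0015,0.0001,0.0026,0,-1,-0.0015,0.0001,0.0026,0,-1,0,0,0,0,-1]'

```text
time: 12.88
eef_pos: [0.607, -0.2075, 0.188]
ee_rot: [-0.085, 0.996, -0.001, -0.0]
force: [-22.8, -7.5, 28.5]
finger_gap: 0.017
grip_force: 71.4
```

The reaction, about 37 N along the barrel axis, says the nozzle is on the socket floor. I'll ease off, half-open so the fingers straddle the blade loosely, rise a little and centre on the axis.

Emit:
play_rows --commands '[0.001,0,-0.0017,0,-1,0,0,0,0,-0.15,0,0,0,0,-0.15,0,0,0,0,-0.15,0,0,0,0,-0.15,-0.0023,-0.0014,-0.009,0,-0.15,-0.0023,-0.0014,-0.009,0,-0.15,0,0,0,0,-0.15,0,0,0,0,-0.15]'

```text
time: 13.63
eef_pos: [0.6125, -0.2084, 0.205]
ee_rot: [-0.086, 0.996, -0.0, 0.001]
force: [-0.0, -0.2, -0.5]
finger_gap: 0.0361
grip_force: 0.0
```

```bash
cat > noz.py <<'E'
from tilt import *
a=np.radians(15);Z=R.from_euler('z',a).as_matrix()@R.from_euler('y',-30,degrees=True).as_matrix()
def npt(phi,x,y,z,d=-.015):
  C,S=np.cos(np.radians(phi)),np.sin(np.radians(phi)); return M+Z@[x*C-y*S,x*S+y*C,z+d]
def dump(c,u0,u1,v0,v1,st=3):
  g=cv2.cvtColor(c['frame'],cv2.COLOR_RGB2GRAY)
  print('cols',u0,u1,'step',st)
  for v in range(v0,v1,st): print(v,' '.join('%3d'%q for q in g[v,u0:u1:st]))
E
python3 - <<'E'
from noz import *
o=env.get_obs();print(o['time'],o['eef_pos'],o['q'].round(2),o['force'],o['moment'],o['finger_gap'])
c=cam('wrist')
for phi in(-4,-8,-12): print(phi,[proj(c,npt(phi,x,0,.088),True).round(0).tolist() for x in(-.036,-.0295,.0295)],[proj(c,npt(phi,x,0,.005),True).round(0).tolist() for x in (-.037,.037)])
dump(c,280,360,190,300,4)
E
```

```text
13.6333 [ 0.61250426 -0.20840072  0.20499768] [-0.37  0.05  1.49  0.    1.6  -2.11] [-0.02475079 -0.19173472 -0.45031514] [ 0.00275453 -0.00837674  0.00605184] 0.03614551806851631
-4 [[312.0, 226.0], [312.0, 242.0], [313.0, 393.0]] [[321.0, 257.0], [322.0, 378.0]]
-8 [[318.0, 226.0], [317.0, 242.0], [308.0, 393.0]] [[325.0, 258.0], [317.0, 378.0]]
-12 [[325.0, 227.0], [323.0, 243.0], [303.0, 393.0]] [[329.0, 258.0], [313.0, 378.0]]
cols 280 360 step 4
190  87 121 148 162 166 166 166 148 149 151 152 151 152 151 150 149 146 145 143 139
194 151 164 169 169 170 169 169 147 148 149 150 151 152 151 151 151 150 148 148 146
198 163 165 167 169 171 172 173 151 153 153 152 152 151 151 151 150 149 148 147 146
202 168 168 168 170 172 173 173 154 155 155 155 154 154 152 151 149 147 147 145 144
206 171 171 171 171 171 171 154 149 150 151 149 148 148 146 146 144 143 142 141 141
210 166 166 166 168 169 170 148 150 151 151 151 151 151 150 149 148 147 145 144 143
214 168 168 168 168 169 169 146 146 147 148 149 148 148 148 147 146 146 144 144 143
218 164 165 167 169 171 171 148 149 150 150 151 150 150 
[... 1007 characters left out ...]
  98  90  95  88  91 123 175
270 197 193 167  93  85  94 100  41  35  37  37  45 103  98  90  95  89  95  89 172
274 195 195 164  93  86  95 102  39  38  36  37  54 102  98  90  95  88  96  93 172
278 190 174 105  93  88  95 101  38  35  36  35  53 102  98  89  95  87  95  86 126
282 195 107 112  99  88  96 100  39  35  36  36  61 102  97  89  95  87  95  85 110
286 109 114 106 105  90  95 102  37  36  34  36  63 103  97  87  94  86  95  87 115
290 113 115 106 106  90  96 101  37  37  34  35  63 103  97  88  95  87  95  86 116
294 114 115 101 106  90  97 102  35  37  36  36  71 103  97  87  95  86  95  89 117
298 115 116  97 101  90  97 101  36  38  37  37  71 102  97  87  95  85  95  90 118
```

The nozzle is seated at φ ≈ -8°; the blade end at row 225 is as predicted. Next I'll turn the straddling fingers clockwise.

Emit:
play_rows --commands '[0.002,0,-0.003,0,-0.15,0,0,0,6,-0.15,0,0,0,6,-0.15,0,0,0,6,-0.15,0,0,0,6,-0.15,0,0,0,6,-0.15,0,0,0,6,-0.15,0,0,0,6,-0.15,0,0,0,6,-0.15,0,0,0,6,-0.15]'

```text
time: 14.52
eef_pos: [0.6099, -0.2086, 0.2073]
ee_rot: [0.378, 0.926, 0.0, 0.0]
force: [-0.2, 0.4, 3.5]
finger_gap: 0.0361
grip_force: 3.6
```

```bash
cat > chk.py <<'E'
from noz import *
o=env.get_obs();print(o['time'],o['eef_pos'],o['force'].round(2),o['moment'].round(3),o['finger_gap'])
c=cam('wrist');T=R.from_quat(o['ee_rot']).as_matrix();print('tool y',np.degrees(np.arctan2(T[1,1],T[0,1])))
hsv=cv2.cvtColor(c['frame'],cv2.COLOR_RGB2GRAY)
# blade slot: dark pixels near predicted blade top; angle by fit
best=[]
def score(phi):
  i=[proj(c,npt(phi,x,0,.088),True) for x in np.linspace(-.027,.027,28)]
  e=[proj(c,npt(phi,x,y,.088),True) for x in np.linspace(-.033,.033,28) for y in(-.0065,.0065)]
  f=lambda L:np.median([hsv[int(b),int(a)] for a,b in L if 0<=a<640 and 0<=b<480]) 
  return f(i),f(e)
print([(p,)+score(p) for p in range(-96,0,6)])
E
python3 chk.py
```

```text
14.5167 [ 0.6098637  -0.20864926  0.20728887] [-0.21  0.44  3.49] [ 0.06  -0.047  0.178] 0.03609211138133765
tool y 45.55337567297668
[(-96, np.float64(45.5), np.float64(54.5)), (-90, np.float64(45.5), np.float64(53.0)), (-84, np.float64(42.5), np.float64(47.5)), (-78, np.float64(42.0), np.float64(44.0)), (-72, np.float64(50.5), np.float64(41.0)), (-66, np.float64(41.5), np.float64(42.5)), (-60, np.float64(53.0), np.float64(45.0)), (-54, np.float64(44.5), np.float64(48.0)), (-48, np.float64(48.0), np.float64(41.0)), (-42, np.float64(45.0), np.float64(42.0)), (-36, np.float64(31.5), np.float64(69.0)), (-30, np.float64(30.5), np.float64(79.0)), (-24, np.float64(31.0), np.float64(82.5)), (-18, np.float64(34.5), np.float64(78.0)), (-12, np.float64(45.0), np.float64(49.5)), (-6, np.float64(45.5), np.float64(41.0))]
```

The blade has followed to φ ≈ -28°. Turning further.

Emit:
play_rows --commands '[0,0,0,6,-0.15,0,0,0,6,-0.15,0,0,0,6,-0.15,0,0,0,6,-0.15,0,0,0,6,-0.15,0,0,0,0,-0.15]'

```text
time: 15.07
eef_pos: [0.61, -0.2091, 0.2074]
ee_rot: [0.604, 0.797, -0.0, 0.0]
force: [0.0, -4.1, 2.6]
finger_gap: 0.0362
grip_force: 7.7
```

```bash
python3 chk.py
```

```text
15.0667 [ 0.60995441 -0.20906627  0.20735779] [ 0.04 -4.1   2.61] [-0.671 -0.016  0.365] 0.036212103996862
tool y 15.68777811955095
[(-96, np.float64(64.0), np.float64(56.5)), (-90, np.float64(59.5), np.float64(55.0)), (-84, np.float64(64.5), np.float64(54.0)), (-78, np.float64(66.5), np.float64(56.0)), (-72, np.float64(31.0), np.float64(67.5)), (-66, np.float64(27.5), np.float64(75.5)), (-60, np.float64(26.0), np.float64(81.0)), (-54, np.float64(26.0), np.float64(73.0)), (-48, np.float64(30.5), np.float64(48.5)), (-42, np.float64(52.5), np.float64(38.5)), (-36, np.float64(54.0), np.float64(57.5)), (-30, np.float64(73.5), np.float64(45.5)), (-24, np.float64(73.0), np.float64(37.0)), (-18, np.float64(76.0), np.float64(41.5)), (-12, np.float64(72.0), np.float64(50.5)), (-6, np.float64(65.5), np.float64(38.0))]
```

Emit:
play_rows --commands '[0,0,0,6,-0.15,0,0,0,6,-0.15,0,0,0,6,-0.15,0,0,0,0,-0.15]'

```text
time: 15.45
eef_pos: [0.61, -0.2096, 0.2082]
ee_rot: [0.721, 0.693, -0.0, 0.001]
force: [-1.7, -8.7, 8.5]
finger_gap: 0.0363
grip_force: 14.0
```

```bash
python3 chk.py
```

```text
15.45 [ 0.60998778 -0.20961757  0.20823057] [-1.71 -8.72  8.47] [-1.282  0.357  0.548] 0.036282171695693755
tool y -2.2352822962771706
[(-96, np.float64(55.0), np.float64(55.0)), (-90, np.float64(28.0), np.float64(67.0)), (-84, np.float64(27.0), np.float64(75.0)), (-78, np.float64(24.0), np.float64(69.5)), (-72, np.float64(24.5), np.float64(67.5)), (-66, np.float64(31.5), np.float64(53.5)), (-60, np.float64(61.0), np.float64(46.0)), (-54, np.float64(63.5), np.float64(50.5)), (-48, np.float64(71.0), np.float64(40.0)), (-42, np.float64(70.0), np.float64(38.5)), (-36, np.float64(67.5), np.float64(37.5)), (-30, np.float64(67.0), np.float64(46.0)), (-24, np.float64(65.5), np.float64(41.0)), (-18, np.float64(64.0), np.float64(47.5)), (-12, np.float64(51.0), np.float64(35.5)), (-6, np.float64(52.5), np.float64(46.0))]
```

Emit:
play_rows --commands '[0,0,0,5,-0.15,0,0,0,5,-0.15,0,0,0,3,-0.15,0,0,0,0,-0.15]'

```text
time: 15.83
eef_pos: [0.6096, -0.2096, 0.2087]
ee_rot: [0.794, 0.608, -0.0, 0.001]
force: [-7.2, -6.8, 13.5]
finger_gap: 0.0362
grip_force: 17.1
```

```bash
sed -i 's/range(-96,0,6)/range(-110,-60,3)/' chk.py; python3 chk.py
```

```text
15.8333 [ 0.60958013 -0.20961136  0.20873449] [-7.18 -6.81 13.53] [-0.99   1.333  0.728] 0.036199510102079245
tool y -15.051383965418543
[(-110, np.float64(60.5), np.float64(64.0)), (-107, np.float64(40.0), np.float64(60.0)), (-104, np.float64(27.0), np.float64(64.0)), (-101, np.float64(27.0), np.float64(65.5)), (-98, np.float64(28.0), np.float64(70.0)), (-95, np.float64(27.0), np.float64(75.0)), (-92, np.float64(24.5), np.float64(66.0)), (-89, np.float64(25.0), np.float64(67.5)), (-86, np.float64(25.0), np.float64(68.5)), (-83, np.float64(24.5), np.float64(66.0)), (-80, np.float64(25.0), np.float64(59.0)), (-77, np.float64(41.0), np.float64(55.0)), (-74, np.float64(60.0), np.float64(43.5)), (-71, np.float64(65.5), np.float64(48.0)), (-68, np.float64(66.5), np.float64(47.0)), (-65, np.float64(69.5), np.float64(48.0)), (-62, np.float64(72.0), np.float64(45.5))]
```

Emit:
play_rows --commands '[0,0,0,4,-0.15,0,0,0,0,-0.15]'

```text
time: 16.05
eef_pos: [0.6098, -0.21, 0.2094]
ee_rot: [0.814, 0.58, -0.0, 0.002]
force: [-7.4, -9.9, 16.7]
finger_gap: 0.0364
grip_force: 27.7
```

```bash
python3 chk.py
```

```text
16.05 [ 0.60980675 -0.20998307  0.20940406] [-7.39 -9.94 16.73] [-1.428  1.233  1.044] 0.036378367455231785
tool y -19.061808895176696
[(-110, np.float64(47.5), np.float64(58.5)), (-107, np.float64(30.5), np.float64(60.5)), (-104, np.float64(27.5), np.float64(65.0)), (-101, np.float64(27.5), np.float64(65.0)), (-98, np.float64(26.5), np.float64(70.5)), (-95, np.float64(24.0), np.float64(76.0)), (-92, np.float64(24.0), np.float64(67.0)), (-89, np.float64(24.0), np.float64(69.5)), (-86, np.float64(25.0), np.float64(69.5)), (-83, np.float64(25.5), np.float64(63.0)), (-80, np.float64(30.0), np.float64(50.5)), (-77, np.float64(53.0), np.float64(39.0)), (-74, np.float64(62.5), np.float64(35.0)), (-71, np.float64(64.0), np.float64(42.5)), (-68, np.float64(67.5), np.float64(39.0)), (-65, np.float64(69.5), np.float64(36.0)), (-62, np.float64(63.0), np.float64(37.0))]
```

The moment rose (0.73 → 1.04 N m) with almost no further turning, and φ ≈ -92°, so it is against the stop. I'll unwind, open and rise clear.

Emit:
play_rows --commands '[0,0,0,-6.8,-0.15,0,0,0,-6.8,-0.15,0,0,0,-6.8,-0.15,0,0,0,-6.8,-0.15,0,0,0,-6.8,-0.15,0,0,0,0,1,0,0,0,0,1,0,0,0,0,1,0,0,0,0,1,0,0,0,0,1,0,0,-0.023,0,1,0,0,-0.023,0,1,0,0,-0.023,0,1,0,0,-0.023,0,1,0,0,0,0,1]'

```text
time: 17.35
eef_pos: [0.6107, -0.2089, 0.3043]
ee_rot: [0.61, 0.792, 0.001, 0.003]
force: [-0.8, -0.6, 0.8]
finger_gap: 0.0857
grip_force: 0.0
```

```bash
python3 chk.py; python3 - <<'E'
from noz import *
c=cam('wrist');g=cv2.cvtColor(c['frame'],cv2.COLOR_RGB2GRAY)
for d in(-.015,0):
  print(d,[proj(c,npt(-90,x,0,.088,d),True).round(0).tolist() for x in(-.036,.036)],[proj(c,npt(-90,x,0,.005,d),True).round(0).tolist() for x in (-.037,.037)])
p=proj(c,npt(-90,0,0,.088),True).astype(int);dump(c,p[0]-70,p[0]+70,max(p[1]-64,0),p[1]+64,5)
E
```

```text
17.35 [ 0.61071065 -0.2088593   0.30426775] [-0.84 -0.62  0.76] [ 0.002 -0.085 -0.017] 0.0857496653950714
tool y 14.803800363846797
[(-110, np.float64(66.0), np.float64(57.0)), (-107, np.float64(64.5), np.float64(60.0)), (-104, np.float64(42.0), np.float64(61.0)), (-101, np.float64(29.0), np.float64(65.0)), (-98, np.float64(29.0), np.float64(71.0)), (-95, np.float64(28.0), np.float64(78.5)), (-92, np.float64(27.5), np.float64(80.0)), (-89, np.float64(28.0), np.float64(78.0)), (-86, np.float64(28.5), np.float64(74.5)), (-83, np.float64(29.0), np.float64(67.5)), (-80, np.float64(32.0), np.float64(52.5)), (-77, np.float64(54.0), np.float64(41.5)), (-74, np.float64(60.5), np.float64(36.5)), (-71, np.float64(60.0), np.float64(37.0)), (-68, np.float64(68.5), np.float64(44.5)), (-65, np.float64(70.5), np.float64(42.5)), (-62, np.float64(62.0), np.float64(37.0))]
-0.015 [[310.0, 197.0], [311.0, 303.0]] [[364.0, 178.0], [362.0, 265.0]]
0 [[297.0, 201.0], [299.0, 313.0]] [[357.0, 180.0], [354.0, 271.0]]
cols 240 380 step 5
188  35  34  35  34  33  34  35  34  35  35  34  26  18  80  68  58  58
[... 2244 characters left out ...]
  95
288  35  34  35  34  35  35  34  34  35  34  35  35  73  28  27  89  90  76  76  40  36  34  35  35  35  34  35  34
293  35  33  34  34  34  34  35  34  34  34  35  35  53  82  86  90  89  71  36  34  34  35  35  34  33  34  36  34
298  34  34  33  34  34  34  34  35  34  34  36  34  35  36  36  62  52  35  35  36  34  34  34  33  33  35  36  34
303  35  32  32  36  34  35  33  33  35  33  35  36  36  35  35  35  35  34  35  35  34  36  34  35  34  34  34  34
308  35  34  35  35  33  35  34  35  35  35  36  35  35  35  35  35  35  35  36  34  35  35  33  33  34  34  34  34
313  35  35  33  34  35  34  36  36  35  34  35  35  35  34  36  35  36  36  36  36  35  35  35  36  34  35  35  35
```

The blade is straight and level (slot at columns 305–312 throughout, ends where predicted), so the nozzle is locked. Now the lever: turn, close the fingers and move behind the knob.

Emit:
play_rows --commands '[0,0,0,-6.92,-1,0,0,0,-6.92,-1,0,0,0,-6.92,-1,0,0,0,-6.92,-1,0,0,0,-6.92,-1,0,0,0,-6.92,-1,0,0,0,-6.92,-1,0,0,0,-6.92,-1,0,0,0,-6.92,-1,0,0,0,-6.92,-1,0,0,0,-6.92,-1,0,0,0,-6.92,-1,0,0,0,-6.92,-1,0.0078,0.0266,0,0,-1,0.0078,0.0266,0,0,-1,0.0078,0.0266,0,0,-1,0.0078,0.0266,0,0,-1,0.0078,0.0266,0,0,-1,0.0078,0.0266,0,0,-1,0,0,0,0,-1]'

```text
time: 19.12
eef_pos: [0.5221, -0.0633, 0.2986]
ee_rot: [-0.13, 0.992, 0.0, -0.0]
force: [-0.4, 0.2, 0.5]
finger_gap: 0.0002
grip_force: 0.0
```

```bash
cat > knob.py <<'E'
from noz import *
o=env.get_obs();print(o['time'],o['eef_pos'],o['force'].round(2),o['q'][5],o['finger_gap'])
pv=M+[*(.160*np.array([-.2588,.9659])),0];pv[2]=.034
for n in('top','scene','wrist'):
  c=cam(n);print(n,[(q,proj(c,pv+.08*np.array([np.sin(q)*.9659,np.sin(q)*.2588,np.cos(q)]),n=='wrist').round(0).tolist()) for q in(-.5,0,.35,.5)])
  if n=='wrist':
    g=cv2.cvtColor(c['frame'],cv2.COLOR_RGB2GRAY)
E
python3 knob.py
```

```text
19.1167 [ 0.52208277 -0.06329992  0.2986417 ] [-0.39  0.23  0.52] -2.0003865776406604 0.0002193542795642611
top [(-0.5, [363.0, 235.0]), (0, [360.0, 222.0]), (0.35, [357.0, 214.0]), (0.5, [356.0, 211.0])]
scene [(-0.5, [277.0, 239.0]), (0, [280.0, 250.0]), (0.35, [283.0, 260.0]), (0.5, [284.0, 265.0])]
wrist [(-0.5, [317.0, 237.0]), (0, [317.0, 274.0]), (0.35, [317.0, 295.0]), (0.5, [317.0, 302.0])]
```

Emit:
play_rows --commands '[0,-0.003,0.0276,0,-1,0,0,0.0276,0,-1,0,0,0.0276,0,-1,0,0,0.0276,0,-1,0,0,0.0276,0,-1,0,0,0.0276,0,-1,0,0,0.0276,0,-1,0,0,0.0276,0,-1,0,0,0.0276,0,-1,-0.008,0,0,0,-1,-0.008,0,0,0,-1,-0.008,0,0,0,-1,-0.008,0,0,0,-1,-0.008,0,0,0,-1,-0.008,0,0,0,-1,-0.008,0,0,0,-1,-0.008,0,0,0,-1,-0.008,0,0,0,-1,-0.008,0,0,0,-1]'

```text
time: 20.85
eef_pos: [0.6028, -0.0485, 0.0505]
ee_rot: [-0.129, 0.992, 0.0, -0.0]
force: [-1.8, -0.4, -1.0]
finger_gap: 0.0001
grip_force: 0.5
```

```bash
python3 knob.py; python3 -c "
from noz import *
c=cam('scene');dump(c,262,302,230,276,2)"
```

```text
20.85 [ 0.60280991 -0.04845121  0.05051187] [-1.81 -0.39 -1.01] -1.9516741304992733 8.994023279043334e-05
top [(-0.5, [363.0, 235.0]), (0, [360.0, 222.0]), (0.35, [357.0, 214.0]), (0.5, [356.0, 211.0])]
scene [(-0.5, [277.0, 239.0]), (0, [280.0, 250.0]), (0.35, [283.0, 260.0]), (0.5, [284.0, 265.0])]
wrist [(-0.5, [322.0, 228.0]), (0, [322.0, 334.0]), (0.35, [322.0, 382.0]), (0.5, [322.0, 393.0])]
cols 262 302 step 2
230  75 160 184  58  33  43  47  48  37  48 112 146 152  48  21  23  48  57  56  63
232  24  24  76 161 167 165 168 168 164 166 107  78  20  23  24  23  28  57  59  62
234  24  29  25  18  40  57  71  57  47  33  23  26  25  28  24  26  25  55  58  35
236  38  28  28  29  31  25  30  27  28  29  26  26  28  25  25  26  54  69  29  29
238  41  27  28  29  31  29  31  32  32  31  28  26  29  23  29  28  33  67  36  29
240  34  32  25  30  29  31  30  30  29  32  29  26  32  25  28  25  31  29  30  31
242  35  29  30  27  29  32  30  31  32  30  29  29  27  34  33  28  31  31  29  20
244  53  33  27  28  28  29  28  26  29  28  27  27  28  36  30  30  27  25  18  19
246  82
[... 552 characters left out ...]
  65 210 103  30  35  36  33
260  71 224 155 120  69  79  78  80  82  98 105  97  85  74 129 135  26  37  33  39
262 235 244 132 142  76  95  98  55  77  94 102  94  81  76  66 151  30  40  42  42
264 237 134 137 140 145  88 100  68  71  81  89  85  61  77  73 149  61  19  22  30
266 145 140 141 141 147  88  99  64  77  71  65  57  55  70  78 114 136  16  24  22
268 152 139 144 145 145  78  96  72  65  63  66  66  78  79  77  87 122  23  23  23
270 137 142 142 141 138 119  95  97  94  96  99  94  77  75  74  88 150  56  22  24
272 133 138 138 141 141 150  92  96  96  96  95  98  98  98  99  98 114 135  17  25
274 139 143 142 139 140 144  77  98  97  97  96  96  98  99 102  81  92 155  20  21
```

The knob is now at about (282,260), roughly 0.85 of its travel, with 1.8 N on the tool. Pushing the remainder.

Emit:
play_rows --commands '[-0.005,0,0,0,-1,-0.004,0,0,0,-1,-0.003,0,0,0,-1,0,0,0,0,-1]'

```text
time: 21.38
eef_pos: [0.6141, -0.0455, 0.0506]
ee_rot: [-0.129, 0.992, 0.0, 0.0]
force: [0.5, 0.2, -0.3]
finger_gap: -0.0003
grip_force: 0.0
```

```bash
python3 knob.py|head -1; python3 -c "
from noz import *
c=cam('scene');dump(c,272,296,250,280,2)"
```

```text
21.3833 [ 0.61412918 -0.04553783  0.05060594] [ 0.46  0.16 -0.34] -1.9447470946208134 -0.00032711962349282135
cols 272 296 step 2
250  30  27  29  26  28  30  30  29  27  28  28  27
252  36  36  29  28  25  27  29  27  24  22  30  35
254  33  34  28  26  28  48  26  17 115 211  26  37
256  25  75  30  32  64  75  73   9 138 218  68  32
258  75  82  34  20 122  43  99  12 146 208 102  29
260  80  80  57  22 120  35  93  56  73 170 199  22
262  77  81  51  48  78  90  93  83  64  71 243  45
264  71  79  56  56  88 102 102  95  70  86 106  56
266  88  95  61  72  90  99 106  93  72  82 112 138
268  77  97  73  66  76  92  92  85  67  77  82 157
270 118  94  99  92  93  86  66  75  79  77  70 115
272 149  93  98  97  97  97  77  76  78  76  76 115
274 146  77  98  97  98  96  99  78  78  80  83  92
276 145  97  99  97  99 103  86  78  72  68  67 108
278 144 148  82  78  74  67  66  63  56  97 137 148
```

Emit:
play_rows --commands '[-0.003,0,0,0,-1,-0.002,0,0,0,-1,0,0,0,0,-1]'

```text
time: 21.83
eef_pos: [0.6151, -0.0453, 0.0503]
ee_rot: [-0.129, 0.992, -0.0, -0.004]
force: [-34.2, -7.1, 15.6]
finger_gap: 0.0001
grip_force: 17.8
```

The lever is hard on its end stop. Backing off and rising clear.

Emit:
play_rows --commands '[0.01,0,0,0,-1,0.02,0,0,0,-1,0.02,0,0,0,-1,0.02,0,0,0,-1,0,0,-0.03,0,-1,0,0,-0.03,0,-1,0,0,-0.03,0,-1,0,0,-0.03,0,-1,0,0,-0.03,0,-1,0,0,0,0,-1,0,0,0,0,-1,0,0,0,0,-1]'

```text
time: 22.83
eef_pos: [0.5507, -0.0622, 0.2]
ee_rot: [-0.129, 0.992, 0.0, -0.0]
force: [-1.2, 0.9, -0.3]
finger_gap: 0.0001
grip_force: 0.0
```

```bash
python3 - <<'E'
from noz import *
o=env.get_obs();print(o['time'],o['eef_pos'],o['force'])
c=cam('scene');dump(c,272,296,250,280,2)
g=cv2.cvtColor(c['frame'],cv2.COLOR_RGB2GRAY).astype(float)
print([proj(c,npt(-90,x,0,.088)).round(0).tolist() for x in(-.036,.036)])
p=proj(c,npt(-90,0,0,.088)).astype(int);dump(c,p[0]-26,p[0]+26,p[1]-10,p[1]+24,2)
E
```

```text
22.8333 [ 0.55070043 -0.06224515  0.20000438] [-1.16633876  0.94019581 -0.32145507]
cols 272 296 step 2
250  25  24  25  22  25  22  22  20  21  22  21  24
252  23  23  22  20  14  32  90 100  22  20  20  22
254  13  33  85  95  99  98  95  95  71 147  19  24
256 100  99  98  96  95  95  95  95  89 148  46  24
258  97  96  95  97  97  98  99  99  96 118  72  22
260  97  97  99  72  69  66  86  58  98  91 141  18
262  97 101  55  61 112 150 151 133  82  77 156  32
264  89  99  70  67 135 159 178 140 100  91 145  60
266  87  97  63  69 127 143 151 130  89  81 119 137
268  80  96  74  64  88 118 119 102  69  77  81 157
270 118  95 100  93  92  85  66  73  78  77  69 114
272 150  87  87  92  94  97  77  78  78  79  75 115
274 145  94 171 157 158 159 107  77  79  81  83  91
276 130  80 170 172 168 141  87  76  73  70  67 107
278 238 248 107  90  75  65  67  64  57  96 124 140
[[220.0, 219.0], [188.0, 227.0]]
cols 177 229 step 2
212  36  39  40  42  40  40  42  40  42  38  40  39  38  39  41  40  41  41  39  41  40  39  38  41  40  41
214  38  40  40  40  40  41  39  38  40  38  41  38  40
[... 972 characters left out ...]
 118 117 116 115 116 115 115 114 113 113 104  37  38
234  40  40  39  40  41  40  39  36 122 118 116 117 116 117 115 116 115 114 113 113 114 114 113 106  39  39
236  39  39  39  39  40  41  38  32 114 118 117 116 115 115 115 116 114 113 114 110 107 101 117 116  49  39
238  39  41  38  40  39  40  42  35 112 117 115 115 115 113 111 108 106 119 134 182 128 179 176  78  38  37
240  40  39  40  39  39  37  38  40  73 118 113 110 110 111 168 190 183 174 161 137 105 109 104  74  32  36
242  38  40  38  40  38  41  39  39  29 121 179 189 180 168 149 119 111 126 175 146 178 173 131 132 131  99
244  39  41  41  40  38  39  38  39  37  40 128 104 104 163 186 184 177 167 143 116  87  99  57 129 120 140
```

The knob at (283,265) reads fully on. The blade ends, about (220,220) and (191,225), agree with level and seated, and the arm touches nothing.

```bash
python3 -c "
from plant import env
print(env.close_job())"
```

```text
the job is handed in; nothing more can be done
None
```

I handed the job in at about 23 s: by the camera and force readings, the nozzle is seated and locked against its stop with the blade level, the power lever is on its end stop, and the arm is clear; the fingertips sat about 40 mm above the reported TCP, so my first grasp closed on air, moving nothing.

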